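# Drift the dowel pins out of the drilling jig and sort them by length

### The job

Some steel dowel pins are stuck in the bores of the drilling jig: swing the stop flap up past its balance point so that it stays open by itself, then push each pin with the drift from the entry side right through its bore until it comes out on the flap side. Lay every pin down in a slot of the rack whose slots match its length (long pins in the long rack, short pins in the short one), lay the drift back on the green mat, and leave the flap open and everything else on the bench where it is.

Things in the scene. Friction and masses are not known exactly. Their poses are not given: they have to be found in the camera images.
- jig: the fixed drilling jig: aluminium block on a green cast base. Origin at table level under the block's centre; four bores run along its y axis, at x = -75, -25, 25, 75 mm. Block 200 mm in x, 98 mm in y (entry face y = -49 mm, exit face y = +49 mm), top at z = 60 mm. Sight slots 15 mm wide along the top show the pins, wholly inside at the start. Position and yaw vary.
- bore_entry (a point): middle of the entry (-y) face of the jig at the height of the bores' axes, 40 mm above the table. The bores are 24 mm wide; a pin lying in one has its centre 38 mm above the table and slides easily (under 3 N).
- tray (a point): middle of the floor of the run-out tray on the jig's exit (+y) side, 26 mm above the table, at jig y = 108 mm. One lane per bore, in line with it, between rails 4 mm high with inner edges 19 mm apart; end wall 40 mm high at jig y = 166 mm. A pin in a lane has its centre 36 mm above the table.
- flap (a joint): steel stop flap at the bores' exits, hinged about the jig's x axis (hinge line at jig y = 47, z = 72 mm). 0 rad = closed: it reaches 49 mm out over the tray and its end lip hangs to z = 34 mm, barring the pins. It grows as the free edge swings up and back over the block. Free hinge, 250 g: below about 1.75 rad it falls shut, beyond that it falls open to the stop at 2.3 rad and stays.
- flap_bar (a point): the middle of the flap's bail: a round bar 9 mm thick, 100 mm long, parallel to the hinge line and 88 mm from it, clear on both sides (40 mm free between bar and flap edge); at 72 mm above the table when closed. It can be pinched from above and may turn between the fingers.
- drift: the drift: wooden handle 82 mm long, 28 mm square, and a steel rod 14 mm thick that sticks 114 mm out of its +x end on the same axis; about 350 g. Origin at the handle's centre, on the axis; x axis towards the tip. The handle cannot enter a bore: shoulder on the entry face, the tip stands 16 mm past the exit face. At first on the mat, axis 17 mm above the table, tip roughly towards the jig.
- drift_tip (a point): the end of the drift's rod, 155 mm from the handle's centre
- mat: the dark green cutting mat on the entry side of the jig, fixed, 280 mm in x, 300 mm in y, 3 mm thick; origin at the centre of its underside
- pin_long_a: a plain steel dowel pin, cylinder 20 mm in diameter, 90 mm long, about 221 g, at first lying in one of the jig's bores (which one varies; it may be absent). Origin at its centre, y axis along its length. All pins are alike but for their length.
- pin_long_b: a plain steel dowel pin, cylinder 20 mm in diameter, 90 mm long, about 221 g, at first lying in one of the jig's bores (which one varies; it may be absent). Origin at its centre, y axis along its length. All pins are alike but for their length.
- pin_short_a: a plain steel dowel pin, cylinder 20 mm in diameter, 60 mm long, about 148 g, at first lying in one of the jig's bores (which one varies; it may be absent). Origin at its centre, y axis along its length. All pins are alike but for their length.
- pin_short_b: a plain steel dowel pin, cylinder 20 mm in diameter, 60 mm long, about 148 g, at first lying in one of the jig's bores (which one varies; it may be absent). Origin at its centre, y axis along its length. All pins are alike but for their length.
- rack_long: the long row: a low fixed plywood rack (92 x 112 mm, base 8 mm thick), two parallel slots 102 mm long (along its y axis) for the 90 mm pins, at x = -25 and +25 mm, between rails 5 mm high with inner edges 19 mm apart; end stops 10 mm high. A pin lies down in a slot, its centre 18 mm above the table. Origin: centre of its underside. The two racks may swap places.
- rack_short: the short row: a low fixed plywood rack (92 x 82 mm, base 8 mm thick), two parallel slots 72 mm long (along its y axis) for the 60 mm pins, at x = -25 and +25 mm, between rails 5 mm high with inner edges 19 mm apart; end stops 10 mm high. A pin lies down in a slot, its centre 18 mm above the table. Origin: centre of its underside. The two racks may swap places.
- spray_can: a bystander, to be left where it is: upright spray can, 52 mm across, 150 mm tall; origin under its centre
- glue_bottle: a bystander, to be left where it is: upright glue bottle, 48 mm across, 130 mm tall; origin under its centre
- spanner: a bystander, to be left where it is: steel spanner lying flat
- offcut: a bystander, to be left where it is: plywood offcut 110 x 70 x 18 mm
- tape_roll: a bystander, to be left where it is: cardboard-brown roll of tape lying flat, 70 mm across, 24 mm high
- clamp_pad: a bystander, to be left where it is: black rubber pad 60 x 45 x 22 mm
- tub: a bystander, to be left where it is: white open plastic tub 90 mm across, 70 mm tall
- hammer: a bystander, to be left where it is: hammer lying flat

How it is judged (in metres and radians):
On the way, in this order (a step that is already met when the one before it is completed fails the run):
1. the stop flap stands open on its own, past its balance point (value of joint flap above 2.15 rad and contact force between the fingers and jig below 0.5 N), for 0.3 s.
2. the drift's tip has come through a bore to the exit face (y of drift_tip in the frame of jig between 0.047 and 0.09 m and y of drift in the frame of jig below -0.05 m and height (world z) of drift_tip below 0.055 m), for 0.1 s.
3. every pin is clear of the block on the exit side (y of each of pin_long_a, pin_long_b in the frame of jig above 0.092 m and y of each of pin_short_a, pin_short_b in the frame of jig above 0.077 m), for 0.2 s.
At the end, for the whole second after the job is handed in: Flap open beyond 2.15 rad; every pin present at rest in a slot of the rack for its length, seated between the rails (centre under 21.5 mm high) and within 0.15 rad of the slot; the drift at rest on the mat (handle centre over the mat, under 23 mm high) (value of joint flap above 2.15 rad and x of pin_long_a in the frame of rack_long between -0.035 and 0.035 m and y of pin_long_a in the frame of rack_long between -0.016 and 0.016 m and z of each of pin_long_a, pin_long_b in the frame of rack_long below 0.0215 m and angle between the y axis of each of pin_long_a, pin_long_b and the y axis of rack_long, either way round below 0.15 rad and linear speed of each of pin_long_a, pin_long_b, pin_short_a, pin_short_b, drift below 0.02 m/s and x of pin_long_b in the frame of rack_long between -0.035 and 0.035 m and y of pin_long_b in the frame of rack_long between -0.016 and 0.016 m and x of pin_short_a in the frame of rack_short between -0.035 and 0.035 m and y of pin_short_a in the frame of rack_short between -0.016 and 0.016 m and z of each of pin_short_a, pin_short_b in the frame of rack_short below 0.0215 m and angle between the y axis of each of pin_short_a, pin_short_b and the y axis of rack_short, either way round below 0.15 rad and x of pin_short_b in the frame of rack_short between -0.035 and 0.035 m and y of pin_short_b in the frame of rack_short between -0.016 and 0.016 m and x of drift in the frame of mat between -0.14 and 0.14 m and y of drift in the frame of mat between -0.15 and 0.15 m and height (world z) of drift below 0.023 m); the robot touches nothing.
It fails at once if a pin leaves a bore on the entry side (y of any of pin_long_a, pin_long_b, pin_short_a, pin_short_b in the frame of jig below -0.045 m).
It fails at once if a bystander is moved by more than 40 mm (distance of any of spray_can, glue_bottle, spanner, offcut, tape_roll, clamp_pad, tub, hammer from where it was at the start of the episode above 0.04 m).
Of pin_long_a, pin_long_b, pin_short_a, pin_short_b only 3 to 4 are there at a start; the rules pass over those that are not, and their reading is None.
At some moment in a run one of drift may be knocked a few centimetres aside while the robot is not near it.
Once in a run the grip may slacken for a moment while it holds something.
It also fails if it takes over 208 s, if anything falls off the work surface, if the arm or the gripper's body presses on something with over 40 N, if the wrist force passes 120 N, or if a joint passes its speed limit or range.

### The arm

A 6-joint arm with a two-finger parallel gripper is mounted at the origin on the work surface. World frame = base frame: x ahead of the robot, y to its left, z up, the work surface at z = 0. Lengths are in mm, angles in rad, forces in N, time in s.
With the tool pointing down it reaches from about 350 to 975 mm from the base axis. Payload 7.1 kg.
Tool frame: the origin (TCP) lies on the front face of the gripper's body, between the roots of the fingers; the fingertips stand 80 mm ahead of it and the grasp point (between the pads) lies 61 mm ahead of it; z points along the fingers, y is the line along which they close (so a half turn about z gives the same grasp; the last joint's range is limited). The gripper opens to 88 mm and grips with 3 to 60 N. Pads are 20 mm wide; open, the fingers measure 115 mm over their backs; the gripper's body (75 mm by 178 mm) begins 61 mm behind the grasp point.
Start: joints at [-1.307, 0.423, 1.63, -0, 1.089, -0.019], TCP at [174.422, -600.152, 302.675] pointing down, gripper open.
Joint ranges: [-3, 3], [-0.9, 2.11], [0.09, 2.58], [-1.31, 4.45], [0.11, 2.69], [-2.54, 2.54]. Speed limits (rad/s): [2.39, 2.39, 3.01, 3.14, 3.14, 3.14].

### API

Orientations are given as a rotation vector (axis times angle).
In Python, from workcell import readout, vision, close_job gives the robot as it stands.
- The arm moves only by the tool servo_tool, never from a script. Its argument "plan" is a list that holds one entry, the list of rows, each a list of 7 numbers: the gripper command: -1 is fully open, 1 is shut, values between are in proportion, then the shift along the world's x, y, z in units of 40 mm (1.0 is 40 mm), then the turn, a rotation vector about the world's x, y, z in units of 5 degrees (1.0 is 5 degrees). A call has 1 to 5 rows; each row shifts and turns the commanded pose from where the row before left it; what a row does not reach is not made up. A row lasts 1/12 s, in which the tool goes at most 41.7 mm and 7.16 degrees, less where a joint would pass 70% of its speed; a pose out of reach is approached as far as the arm can. A call is refused whole if a number of a shift passes 1 or a number of a turn 1, either way. A call with a gripper value outside its range is refused whole. The fingers move at their own pace and stop on an object; the grip force is fixed at half the most. Time passes only in rows, so rows that do not move let the fingers close. It gives the time, the measured TCP pose, the force, the opening and the grip force at its end, in the units of the state.
- readout.get_obs(): the state, without advancing time (a new reading comes with each control period).
- vision.get_image(name): name is "scene" or "top"; returns the picture (400x640x3 uint8, red, green, blue); there is no depth.
- vision.camera_params(name): a dict with "fx", "fy", "cx", "cy" (pixels), "D" ([k1, k2, p1, p2, k3] as OpenCV has them; the pictures are not rectified), "rvec" (rotation vector, rad) and "tvec" (3), from world to camera coordinates, as OpenCV has them. Camera axes: x right, y down, z forward; pixel columns grow to the right and rows downward; lengths in mm; the calibration is good to about 2 mm. A picture is of the moment at which its call begins. camera_params takes no time and is no camera call.
- close_job(): hands the job in; it is judged then, once.
The state is a dict: "t": time; "qpos": joint angles; "qvel": joint speeds; "joint_torque": joint torques, N m; "ee_pos": TCP position; "orientation": TCP orientation; "ft_force": force on the tool from outside, world axes, zero at the start; "moment": the same for the moment, N m; "width": finger opening in mm; "grasp_force": force on a finger pad.
Only numpy, scipy, OpenCV 4.12 (cv2) and the standard library are available. Lean on these libraries where they do the work, as an engineer would, in place of code of your own. Each camera call takes 0.05 s, during which the arm holds its last target. There are 200 camera calls.

## Working session

There is one attempt and no reset: what is moved stays moved. The work goes in short steps, Python scripts to look and compute and a tool call to move; the robot and the scene stay as the last step left them, time stands still between calls to the robot, and variables do not carry over. Pictures are saved under pics/ and viewed, at most 14 in all, crops included, and the job is handed in when it is done.

Besides the shell and the picture viewer there is one more tool, called after "Emit:" in YAML: its name, and indented under it one key for each argument. servo_tool: Moves the arm, as the interface text tells. Its arguments: {"type":"object","properties":{"plan":{"type":"array"}},"required":["plan"]}

```bash
mkdir -p pics; cat > h.py <<'E'
import numpy as np, cv2
from workcell import readout, vision, close_job
def cam(n):
    p=vision.camera_params(n)
    K=np.array([[p['fx'],0,p['cx']],[0,p['fy'],p['cy']],[0,0,1.]])
    R=cv2.Rodrigues(np.array(p['rvec'],float))[0]
    return K,np.array(p['D'],float),R,np.array(p['tvec'],float).ravel()
def ray(n,uv,z):
    K,D,R,t=cam(n)
    q=cv2.undistortPoints(np.array(uv,float).reshape(-1,1,2),K,D).reshape(-1,2)
    d=np.c_[q,np.ones(len(q))]@R
    c=-R.T@t
    return c+d*((z-c[2])/d[:,2])[:,None]
def proj(n,P):
    K,D,R,t=cam(n)
    return cv2.projectPoints(np.array(P,float).reshape(-1,1,3),cv2.Rodrigues(R)[0],t,K,D)[0].reshape(-1,2)
def snap(n,f=None,crop=None,s=1):
    im=vision.get_image(n)[:,:,::-1].copy()
    if f:
        o=im
        if crop: x0,y0,x1,y1=crop; o=im[y0:y1,x0:x1]
        if s!=1: o=cv2.resize(o,None,fx=s,fy=s,interpolation=cv2.INTER_CUBIC)
        cv2.imwrite('pics/'+f,o)
    return im
E
python3 - <<'E'
from h import *
a=snap('top','top0.png'); b=snap('scene','scene0.png')
for n in('top','scene'):
    K,D,R,t=cam(n);print(n,K[0,0],-R.T@t,R[2])
print(readout.get_obs())
E
```

```text
top 362.3951921584697 [ 390.15646617  -27.33499167 1006.35865951] [ 0.16981083  0.01505816 -0.98536163]
scene 387.68549600596526 [1291.33590957 -709.18591504  841.65547876] [-0.581728    0.55024051 -0.59902246]
{'t': 0.1, 'qpos': array([-1.30698473e+00,  4.23763002e-01,  1.63058923e+00, -1.06175986e-05,
        1.08858109e+00, -1.90190191e-02]), 'qvel': array([-0.00144234, -0.00232752, -0.00079321,  0.00098567, -0.00141168,
        0.00090305]), 'joint_torque': array([-2.39503061e-04, -5.45613027e+01, -2.74324894e+01,  6.45554136e-02,
        1.87730638e-02, -2.36096770e-05]), 'ee_pos': array([ 174.33426477, -599.79942188,  301.98980201]), 'orientation': array([-3.10891441e+00, -4.42610279e-01,  2.71658833e-04]), 'ft_force': array([ 0.08583225,  0.79472207, -0.92075566]), 'moment': array([-0.01746578,  0.04882773, -0.02492304]), 'grasp_force': 0.0, 'width': 88.02019520413911}
```

View pics/top0.png

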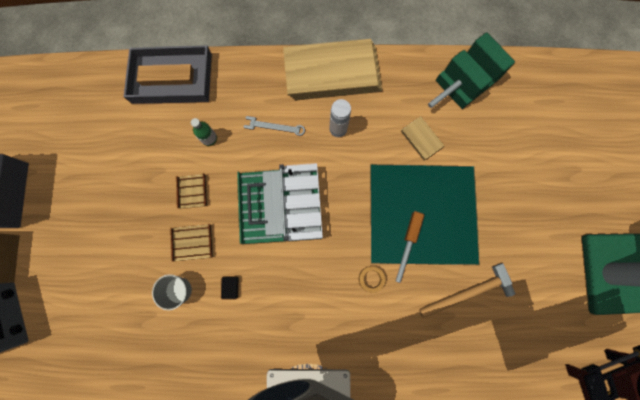

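View pics/scene0.png

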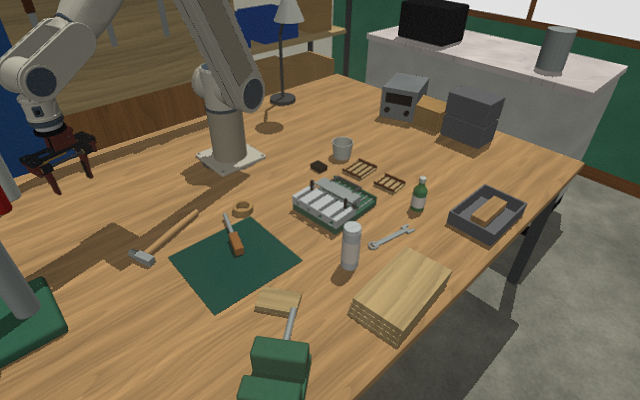

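```bash
python3 - <<'E'
from h import *
snap('top','topz.png',(160,155,340,275),4.4)
snap('scene','scz.png',(285,150,415,240),6)
b=cv2.imread('pics/top0.png')
hsv=cv2.cvtColor(b,cv2.COLOR_BGR2HSV)
m=cv2.inRange(hsv,(5,170,120),(14,255,255)); m[:200]=0;m[260:]=0;m[:,:380]=0;m[:,440:]=0
c=max(cv2.findContours(m,0,1)[0],key=cv2.contourArea);r=cv2.minAreaRect(c);print('handle',r);print(ray('top',[r[0]],17+10), ray('top',cv2.boxPoints(r),27))
print('tip',ray('top',[(399,281)],17))
for n,uv in dict(matc=[(371,165),(475,165),(479,264),(371,263)],).items():print(n,ray('top',uv,3))
E
```

```text
handle ((414.76416015625, 226.5754852294922), (9.203157424926758, 28.708358764648438), 15.945395469665527)
[[ 482.58639661 -289.67116518   27.        ]] [[ 448.81594316 -265.48045275   27.        ]
 [ 523.79299656 -290.24553522   27.        ]
 [ 516.75053964 -314.22068455   27.        ]
 [ 441.90554781 -289.16764942   27.        ]]
tip [[ 337.64033903 -243.74620253   17.        ]]
matc [[ 661.4015712  -179.15716736    3.        ]
 [ 661.3310661  -479.67000174    3.        ]
 [ 380.6639003  -470.08165293    3.        ]
 [ 385.57789679 -171.80546243    3.        ]]
```

View pics/topz.png

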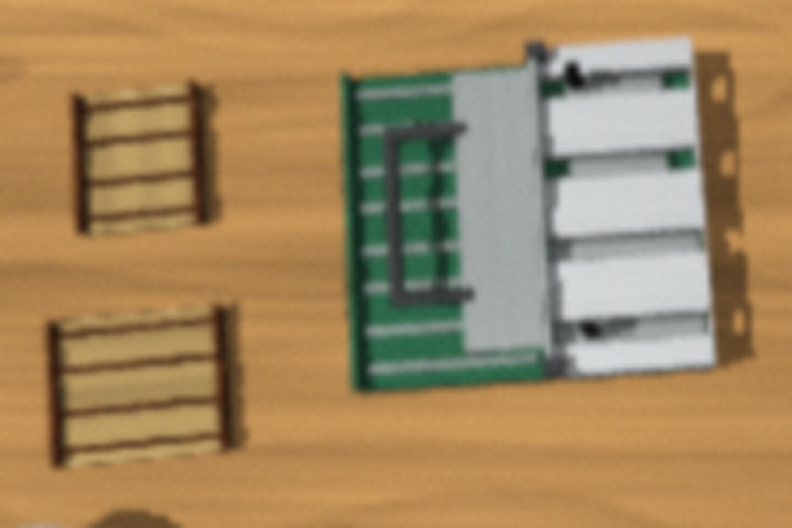

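View pics/scz.png

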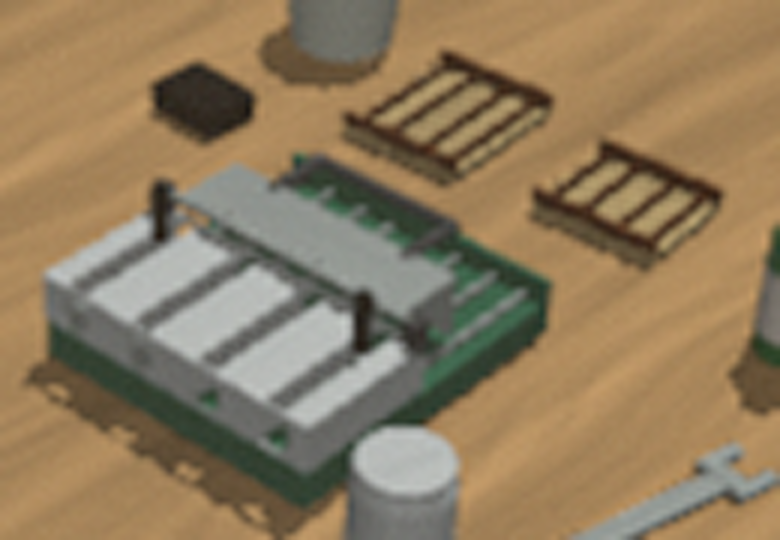

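```bash
python3 - <<'E'
from h import *
def z2(p): return (np.array(p,float)+.5)/4.4-.5+[160,155]
P=ray('top',z2([(690,38),(715,365)]),60);print('entry',P)
d=P[0]-P[1];print(np.linalg.norm(d));yaw=np.arctan2(d[1],d[0]);print('yaw',yaw)
# tray end wall outer top corners z=40
Q=ray('top',z2([(345,75),(357,390)]),40);print(Q);e=Q[0]-Q[1];print(np.linalg.norm(e),np.arctan2(e[1],e[0]))
ex=np.array([np.cos(yaw),np.sin(yaw),0]);ey=np.array([-ex[1],ex[0],0])
print('jig',P.mean(0)+49*ey)
B=ray('top',z2([(392,135),(400,297)]),72);print('bar',B.mean(0),B)
L=ray('top',z2([(65,333),(65,370),(68,412),(70,450),(218,320),(218,358),(222,400),(225,437)]),13)
S=ray('top',z2([(85,108),(87,143),(87,183),(92,220),(192,95),(195,132),(195,173),(198,210)]),13)
for r in(L,S):
    a=(r[:4]-r[4:]).mean(0); print('rack',r.mean(0),np.linalg.norm(a),np.arctan2(a[1],a[0])-np.pi/2, r[::4][0]-r[3])
K,D,R,t=cam('scene')
# scene check: block top corners near: (47,275)?,(308,430) z=60 in x6 crop
def s2(p): return (np.array(p,float)+.5)/6-.5+[285,150]
print('scene',ray('scene',s2([(47,275),(308,430)]),60))
E
```

```text
entry [[651.32630938 -23.56453729  60.        ]
 [451.52971667 -37.97061892  60.        ]]
200.31528559833683
yaw 0.071979174036312
[[634.07585196 192.90749692  40.        ]
 [437.6709055  178.80922431  40.        ]]
196.9102950238931 0.07165874978252298
jig [547.90407826  18.10554215  60.        ]
bar [539.77866629 151.90924445  72.        ] [[588.69402655 155.74018795  72.        ]
 [490.86330603 148.07830095  72.        ]]
rack [441.74456959 320.00721891  13.        ] 98.41940611464342 0.0839182718438618 [73.29715034  7.54853603  0.        ]
rack [587.00919383 329.52046649  13.        ] 70.30704795768142 0.09861897232408512 [73.47570709  9.32123038  0.        ]
scene [[456.78533638 -35.78763577  60.        ]
 [653.76446444 -23.47302398  60.        ]]
```

Emit:
servo_tool:
  plan:
    - [[0.3,0.435,0.895,0,0,0,-0.48],[0.3,0.435,0.895,0,0,0,-0.48],[0.3,0.435,0.895,0,0,0,-0.48],[0.3,0.435,0.895,0,0,0,-0.49],[0.3,0.435,0.895,0,0,0,-0.49]]

```text
t: 0.62
ee_pos: [261.7, -419.4, 302.5]
orientation: [-3.139, -0.108, 0.0]
ft_force: [1.2, -0.2, 0.8]
width: 58.1
grasp_force: 0.0
```

Emit:
servo_tool:
  plan:
    - [[0.3,0.435,0.895,0,0,0,0],[0.3,0.435,0.895,0,0,0,0],[0.3,0.435,0.895,0,0,0,0],[0.3,0.435,0.895,0,0,0,0],[0.3,0.435,0.895,0,0,0,0]]

```text
t: 1.03
ee_pos: [348.7, -240.4, 302.8]
orientation: [3.139, 0.112, 0.0]
ft_force: [1.1, -1.0, -0.3]
width: 31.3
grasp_force: 0.0
```

Emit:
servo_tool:
  plan:
    - [[0.3,0.435,0.895,0,0,0,0],[0.3,0.435,0.895,0,0,0,0],[0.3,0.435,0.895,0,0,0,0],[0.3,0.435,0.895,0,0,0,0],[0.3,0.435,0.895,0,0,0,0]]

```text
t: 1.45
ee_pos: [435.8, -61.2, 302.9]
orientation: [3.139, 0.113, 0.001]
ft_force: [1.6, -0.7, 0.2]
width: 30.6
grasp_force: 0.0
```

Emit:
servo_tool:
  plan:
    - [[0.3,0.435,0.895,0,0,0,0],[0.3,0.435,0.895,0,0,0,0],[0.3,0.435,0.895,0,0,0,0],[0.3,0.435,0.895,0,0,0,0],[0.3,0.435,0.895,0,0,0,0]]

```text
t: 1.87
ee_pos: [522.8, 118.0, 302.7]
orientation: [3.139, 0.113, 0.0]
ft_force: [1.3, 0.2, 0.1]
width: 30.4
grasp_force: 0.0
```

Emit:
servo_tool:
  plan:
    - [[0.3,0.435,0.895,0,0,0,0],[0.3,0,0,0,0,0,0],[0.3,0,0,0,0,0,0]]

```text
t: 2.12
ee_pos: [540.1, 153.4, 302.2]
orientation: [3.139, 0.117, -0.001]
ft_force: [-0.2, -0.6, 0.3]
width: 30.7
grasp_force: 0.0
```

Emit:
servo_tool:
  plan:
    - [[0.3,0,0,-0.8,0,0,0],[0.3,0,0,-0.8,0,0,0],[0.3,0,0,-0.8,0,0,0],[0.3,0,0,-0.8,0,0,0],[0.3,0,0,0,0,0,0]]

```text
t: 2.53
ee_pos: [535.9, 149.5, 169.4]
orientation: [3.137, 0.11, -0.016]
ft_force: [-2.2, -0.6, 0.3]
width: 30.7
grasp_force: 0.0
```

Emit:
servo_tool:
  plan:
    - [[0.3,0,0,-0.4,0,0,0],[0.3,0,0,-0.4,0,0,0],[0.3,0,0,-0.2,0,0,0],[0.3,0,0,0,0,0,0],[0.3,0,0,0,0,0,0]]

```text
t: 2.95
ee_pos: [540.0, 151.2, 135.6]
orientation: [-3.14, -0.112, -0.0]
ft_force: [-0.1, 0.3, 1.0]
width: 30.7
grasp_force: 0.0
```

Emit:
servo_tool:
  plan:
    - [[1,0,0,0,0,0,0],[1,0,0,0,0,0,0],[1,0,0,0,0,0,0],[1,0,0,0,0,0,0],[1,0,0,0,0,0,0]]

```text
t: 3.37
ee_pos: [540.2, 153.3, 135.6]
orientation: [-3.137, -0.111, -0.002]
ft_force: [-1.8, 10.1, 3.1]
width: 8.2
grasp_force: 30.0
```

Emit:
servo_tool:
  plan:
    - [[1,0.004,-0.053,0.48,0,0,0],[1,0.011,-0.156,0.457,0,0,0],[1,0.018,-0.253,0.412,0,0,0],[1,0.024,-0.336,0.347,0,0,0],[1,0.029,-0.404,0.265,0,0,0]]

```text
t: 3.78
ee_pos: [543.6, 106.6, 216.4]
orientation: [-3.134, -0.112, -0.004]
ft_force: [-1.4, 6.5, 5.0]
width: 8.2
grasp_force: 30.0
```

Emit:
servo_tool:
  plan:
    - [[1,0.033,-0.452,0.171,0,0,0],[1,0.034,-0.478,0.068,0,0,0],[1,0.035,-0.482,-0.038,0,0,0],[1,0.033,-0.462,-0.143,0,0,0],[1,0.03,-0.419,-0.24,0,0,0]]

```text
t: 4.2
ee_pos: [549.9, 11.4, 207.0]
orientation: [-3.139, -0.112, -0.002]
ft_force: [0.3, 8.4, -8.5]
width: 7.9
grasp_force: 30.0
```

Emit:
servo_tool:
  plan:
    - [[1,0,0,0,0,0,0],[1,0,0,0,0,0,0],[0.3,0,0,0,0,0,0],[0.3,0,0,0,0,0,0],[0.3,0,0,0,0,0,0]]

```text
t: 4.62
ee_pos: [549.8, 12.6, 206.1]
orientation: [-3.139, -0.113, -0.0]
ft_force: [-0.0, -0.2, 0.2]
width: 24.4
grasp_force: 0.0
```

Emit:
servo_tool:
  plan:
    - [[0.3,0,0,0.5,0,0,0],[0.3,0,0,0.8,0,0,0],[0.3,0,0,0.8,0,0,0],[0,-0.1,-0.4,0,0,0,1],[0,-0.15,-0.7,0,0,0,1]]

```text
t: 5.03
ee_pos: [541.2, -30.3, 292.3]
orientation: [3.116, 0.397, 0.008]
ft_force: [-0.4, -0.3, -0.1]
width: 40.8
grasp_force: 0.0
```

Emit:
servo_tool:
  plan:
    - [[0,-0.2,-0.8,0,0,0,1],[0,-0.2,-0.8,0,0,0,1],[0,-0.2,-0.8,0,0,0,1],[0,-0.2,-0.8,0,0,0,1],[0,-0.2,-0.8,0,0,0,1]]

```text
t: 5.45
ee_pos: [499.4, -192.8, 290.0]
orientation: [-2.957, -1.059, -0.0]
ft_force: [1.3, 0.0, -0.2]
width: 43.8
grasp_force: 0.0
```

Emit:
servo_tool:
  plan:
    - [[0,-0.2,-0.8,0,0,0,1],[0,-0.2,-0.8,0,0,0,1],[0,0,-0.4,0,0,0,1],[0,0,0,0,0,0,1],[0,0,0,0,0,0,1]]

```text
t: 5.87
ee_pos: [483.8, -272.8, 289.8]
orientation: [-2.66, -1.671, -0.0]
ft_force: [0.4, -0.0, 0.4]
width: 44.0
grasp_force: 0.0
```

Emit:
servo_tool:
  plan:
    - [[0,0,0,0,0,0,1],[0,0,0,0,0,0,1],[0,0,0,0,0,0,1],[0,0,0,0,0,0,1],[0,0,0,0,0,0,1]]

```text
t: 6.28
ee_pos: [484.1, -271.4, 289.8]
orientation: [-2.233, -2.209, -0.0]
ft_force: [-0.3, 0.6, -0.1]
width: 43.7
grasp_force: 0.0
```

Emit:
servo_tool:
  plan:
    - [[0,0,0,0,0,0,1],[0,0,0,0,0,0,1],[0,0,0,0,0,0,1],[0,0,0,0,0,0,1],[0,0,0,0,0,0,1]]

```text
t: 6.7
ee_pos: [484.1, -271.4, 289.9]
orientation: [-1.702, -2.64, -0.001]
ft_force: [0.4, -0.4, 0.6]
width: 43.8
grasp_force: 0.0
```

Emit:
servo_tool:
  plan:
    - [[0,0,0,0,0,0,1],[0,0,0,0,0,0,1],[0,0,0,0,0,0,1],[0,0,0,0,0,0,1],[0,0,0,0,0,0,1]]

```text
t: 7.12
ee_pos: [484.1, -271.4, 289.9]
orientation: [-1.09, -2.946, -0.001]
ft_force: [-0.1, 0.0, -0.1]
width: 44.1
grasp_force: 0.0
```

Emit:
servo_tool:
  plan:
    - [[0,0,0,0,0,0,1],[0,0,0,0,0,0,1],[0,0,0,0,0,0,1],[0,0,0,0,0,0,0.8],[0,0,0,0,0,0,0]]

```text
t: 7.53
ee_pos: [484.1, -271.4, 289.9]
orientation: [-0.592, -3.085, -0.0]
ft_force: [0.3, -0.0, 0.4]
width: 44.3
grasp_force: 0.0
```

```bash
cat > drift.py <<'E'
from h import *
b=snap('top','d%d.png'%int(readout.get_obs()['t']*10))
s=snap('scene','s%d.png'%int(readout.get_obs()['t']*10))
for im,n in((b,'top'),(s,'scene')):
    hsv=cv2.cvtColor(im,cv2.COLOR_BGR2HSV)
    m=cv2.inRange(hsv,(5,170,90),(14,255,255))
    box=(200,260,360,500) if n=='top' else (205,275,150,300)
    mm=np.zeros_like(m);mm[box[0]:box[1],box[2]:box[3]]=m[box[0]:box[1],box[2]:box[3]]
    cs=cv2.findContours(mm,0,1)[0]
    if cs:
        c=max(cs,key=cv2.contourArea);r=cv2.minAreaRect(c);B=ray(n,cv2.boxPoints(r),27);e=[B[1]-B[0],B[2]-B[1]];e=max(e,key=np.linalg.norm)
        print(n,cv2.contourArea(c),ray(n,[r[0]],27)[0].round(1),np.degrees(np.arctan2(e[1],e[0])).round(1))
o=readout.get_obs();print(o['ee_pos'],o['orientation'],o['qpos'])
E
python3 drift.py
```

```text
top 172.0 [ 472.9 -285.5   27. ] -19.0
[ 484.05126213 -271.61171785  289.84723306] [-5.99156006e-01 -3.08383088e+00 -3.36412455e-04] [-5.32853365e-01  3.37089114e-01  1.79664293e+00  2.00675115e-04
  1.00802276e+00 -1.71995932e+00]
```

```bash
python3 - <<'E'
import cv2,glob,numpy as np
t=sorted(glob.glob('pics/d*.png'))[-1];s=sorted(glob.glob('pics/s[0-9]*.png'))[-1]
a=cv2.imread(t)[150:300,220:500];b=cv2.imread(s)[150:300,150:430]
cv2.imwrite('pics/v1.png',cv2.resize(np.vstack([a,b]),None,fx=2,fy=2,interpolation=cv2.INTER_CUBIC))
E
```

```text
(no output)
```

View pics/v1.png

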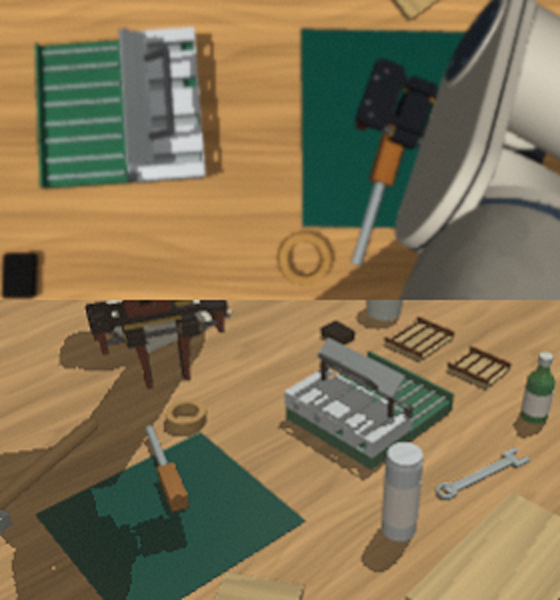

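Emit:
servo_tool:
  plan:
    - [[0,0,-0.45,-0.4,0,0,0.75],[0,0,0,-0.9,0,0,0],[0,0,0,-0.9,0,0,0],[0,0,0,-0.9,0,0,0],[0,0,0,-0.9,0,0,0]]

```text
t: 8.05
ee_pos: [484.0, -290.0, 128.7]
orientation: [0.499, 3.101, -0.001]
ft_force: [0.3, -0.9, -0.0]
width: 43.6
grasp_force: 0.0
```

Emit:
servo_tool:
  plan:
    - [[0,0,0,-0.5,0,0,0],[0,0,0,-0.35,0,0,0],[0,0,0,-0.2,0,0,0],[0,0,0,0,0,0,0],[0,0,0,0,0,0,0]]

```text
t: 8.47
ee_pos: [484.1, -290.2, 88.0]
orientation: [0.497, 3.102, 0.0]
ft_force: [0.6, -0.2, 0.5]
width: 44.0
grasp_force: 0.0
```

Emit:
servo_tool:
  plan:
    - [[0,-0.475,0.157,0,0,0,0],[0,0,0,0,0,0,0],[1,0,0,0,0,0,0],[1,0,0,0,0,0,0],[1,0,0,0,0,0,0]]

```text
t: 8.88
ee_pos: [466.1, -284.3, 88.8]
orientation: [0.496, 3.1, -0.001]
ft_force: [0.4, 0.6, 8.4]
width: 27.7
grasp_force: 29.9
```

Emit:
servo_tool:
  plan:
    - [[1,0,0,0,0,0,0],[1,0,0,0,0,0,0],[1,0,0,0.5,0,0,0],[1,0,0,0.8,0,0,0],[1,0,0,0.8,0,0,0]]

```text
t: 9.3
ee_pos: [464.4, -283.4, 171.7]
orientation: [-0.495, -3.099, -0.002]
ft_force: [1.2, 0.1, -3.4]
width: 27.9
grasp_force: 30.0
```

Emit:
servo_tool:
  plan:
    - [[1,0,0,0,0,0,0],[1,0,0,0,0,0,0]]

```text
t: 9.47
ee_pos: [466.0, -284.5, 173.2]
orientation: [0.495, 3.099, -0.003]
ft_force: [-0.7, 0.1, -3.6]
width: 27.9
grasp_force: 30.0
```

```bash
python3 - <<'E'
from h import *
print(ray('top',[(341,107)],150),ray('scene',[(352,229)],150))
print(ray('top',[(196,123)],130),ray('scene',[(422,181)],130))
print(ray('top',[(171,290),(229,288)],0),ray('top',[(415,138)],18))
E
```

```text
[[772.7597943 -86.0834216 150.       ]] [[779.65451765 -93.41855615 150.        ]]
[[741.68099356 287.27745839 130.        ]] [[757.15786239 272.19353772 130.        ]]
[[310.43660384 377.97056287   0.        ]
 [317.64200679 216.21891479   0.        ]] [[ 736.91786408 -305.39524604   18.        ]]
```

Emit:
servo_tool:
  plan:
    - [[1,0.5,0.4,0,0,0,-1],[1,0.5,0.4,0,0,0,-1],[1,0.5,0.4,0,0,0,-1],[1,0.5,0.4,0,0,0,-1],[1,0.5,0.4,0,0,0,-1]]

```text
t: 9.88
ee_pos: [564.7, -202.7, 169.4]
orientation: [-1.16, -2.916, 0.0]
ft_force: [0.2, -0.1, -3.8]
width: 28.0
grasp_force: 30.0
```

Emit:
servo_tool:
  plan:
    - [[1,0,0,0,0,0,-1],[1,0,0,0,0,0,-1],[1,0,0,0,0,0,-1],[1,0,0,0,0,0,-1],[1,0,0,0,0,0,-1]]

```text
t: 10.3
ee_pos: [563.9, -203.3, 169.2]
orientation: [-1.763, -2.596, 0.001]
ft_force: [-0.0, 0.2, -4.2]
width: 28.0
grasp_force: 3.0
```

Emit:
servo_tool:
  plan:
    - [[1,0,0,0,0,0,-1],[1,0,0,0,0,0,-1],[1,0,0,0,0,0,-1],[1,0,0,0,0,0,-0.55],[1,0,0,0,0,0,0]]

```text
t: 10.72
ee_pos: [563.9, -203.5, 169.5]
orientation: [-2.14, -2.295, 0.002]
ft_force: [0.8, -0.1, -4.1]
width: 27.8
grasp_force: 30.0
```

```bash
python3 - <<'E'
from h import *
o=readout.get_obs();rv=o['orientation'];print(o['ee_pos'],2*np.degrees(np.arctan2(rv[1],rv[0])),o['moment'])
a=snap('top');b=snap('scene')
cv2.imwrite('pics/a2.png',a);cv2.imwrite('pics/b2.png',b)
e=o['ee_pos'];y=2*np.arctan2(rv[1],rv[0]);d=np.array([np.cos(y),np.sin(y),0]);g=e-[0,0,69]
pts=np.array([g+d*135,g+d*21,g-d*61])
for n,im in(('top',a),('scene',b)):
    q=proj(n,pts);print(n,q)
w=np.hstack([a[120:300,260:460],b[130:310,190:390]])
cv2.imwrite('pics/v2.png',cv2.resize(w,None,fx=2,fy=2,interpolation=cv2.INTER_CUBIC))
E
```

```text
[ 563.87386537 -203.46183868  169.47094584] -265.99305023361626 [-0.04009008 -0.08931562 -0.0137672 ]
top [[334.24925844 195.86385   ]
 [378.92718717 192.6622858 ]
 [410.85224544 190.3766684 ]]
scene [[303.98078351 202.70102398]
 [277.21478415 219.38588021]
 [255.99110824 232.61756023]]
```

View pics/v2.png

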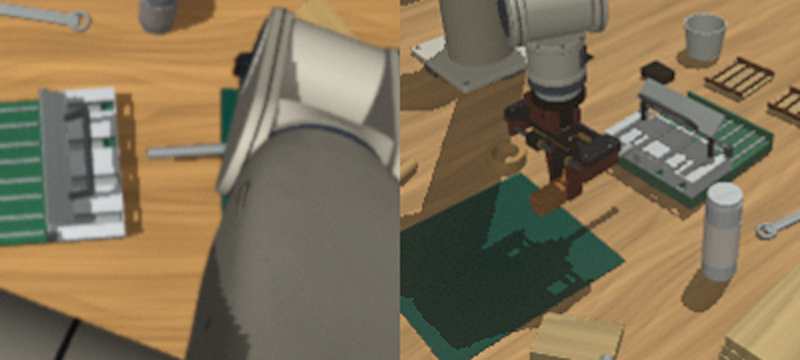

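```bash
python3 - <<'E'
import cv2
b=cv2.imread('pics/b2.png')[165:250,235:325]
cv2.imwrite('pics/v3.png',cv2.resize(b,None,fx=6,fy=6,interpolation=cv2.INTER_CUBIC))
E
```

```text
(no output)
```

View pics/v3.png

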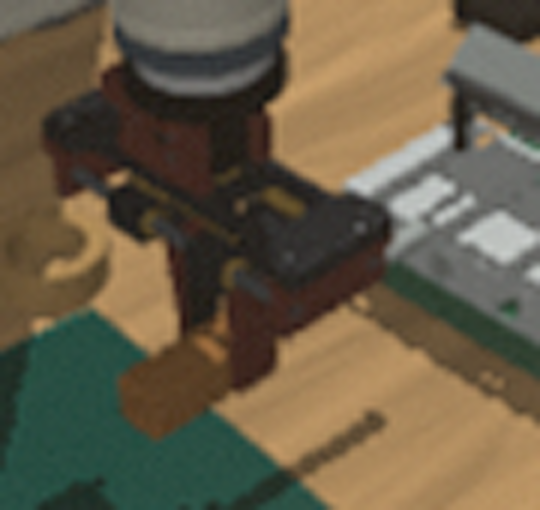

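Emit:
servo_tool:
  plan:
    - [[1,0.63,0.075,-0.3,0,0,0],[1,0.63,0.075,-0.3,0,0,0],[1,0.63,0.075,-0.3,0,0,0],[1,0,0,-0.55,0,0,0],[1,0,0,0,0,0,0]]

```text
t: 11.23
ee_pos: [639.3, -193.8, 109.1]
orientation: [-2.134, -2.298, 0.004]
ft_force: [-2.5, 0.7, -4.7]
width: 28.1
grasp_force: 30.0
```

```bash
cat > chk.py <<'E'
from h import *
import sys
o=readout.get_obs();rv=o['orientation'];y=2*np.arctan2(rv[1],rv[0]);print(o['ee_pos'].round(1),np.degrees(y).round(2)%360,o['ft_force'].round(1))
e=o['ee_pos'];d=np.array([np.cos(y),np.sin(y),0]);g=e-[0,0,71.5]
a=snap('top');b=snap('scene')
print(proj('top',[g+d*135,g+d*80]).round(1),proj('scene',[g+d*135,g+d*21,g-d*61]).round(1))
u,v=proj('top',g+d*135)[0].astype(int);A=a[v-25:v+25,u-30:u+50]
u,v=proj('scene',g+d*60)[0].astype(int);B=b[v-25:v+25,u-40:u+40];print(u-40,v-25)
cv2.imwrite('pics/'+sys.argv[1],cv2.resize(np.vstack([A,B]),None,fx=6,fy=6,interpolation=cv2.INTER_CUBIC))
# rod rows in top
u,v=proj('top',g+d*135)[0].astype(int);print(u-30,v-25)
h=cv2.cvtColor(a,cv2.COLOR_BGR2HSV)
m=(h[:,:,1]<60)&(h[:,:,2]>70)
for c in range(u-6,u+30,4):
    r=[k for k in range(v-9,v+10) if m[k,c]]
    print(c,np.mean(r) if r else None,len(r),end=' | ')
E
python3 chk.py v4.png
```

```text
[ 639.3 -193.8  109.1] 94.25 [-2.5  0.7 -4.7]
[[329.4 173.1]
 [349.4 171.6]] [[322.2 227.9]
 [296.6 246.1]
 [276.2 260.6]]
265 214
299 148
323 None 0 | 327 None 0 | 331 173.5 4 | 335 173.0 5 | 339 173.0 5 | 343 172.5 4 | 347 172.0 5 | 351 172.0 5 | 355 172.0 5 |
```

View pics/v4.png

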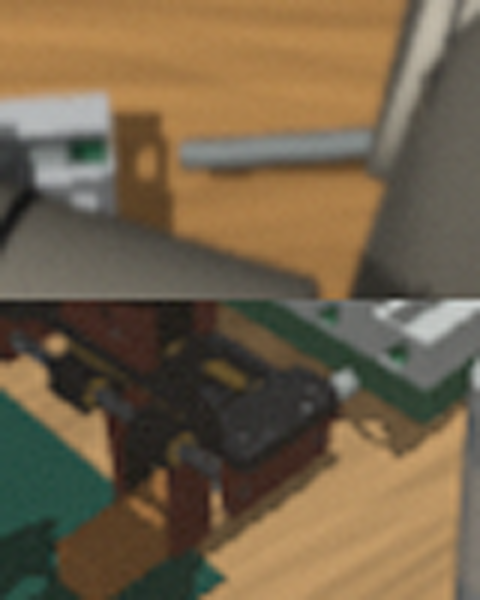

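Emit:
servo_tool:
  plan:
    - [[1,0,0,0.05,0,0,0],[1,-0.018,0.25,0,0,0,0],[1,-0.018,0.25,0,0,0,0],[1,-0.018,0.25,0,0,0,0],[1,-0.018,0.25,0,0,0,0]]

```text
t: 11.75
ee_pos: [637.5, -153.6, 116.6]
orientation: [2.14, 2.299, 0.001]
ft_force: [-0.4, -0.0, -2.9]
width: 27.8
grasp_force: 30.0
```

Emit:
servo_tool:
  plan:
    - [[1,-0.018,0.25,0,0,0,0],[1,-0.018,0.25,0,0,0,0],[1,-0.018,0.25,0,0,0,0],[1,-0.018,0.25,0,0,0,0],[1,0,0,0,0,0,0]]

```text
t: 12.17
ee_pos: [634.4, -112.7, 115.8]
orientation: [-2.138, -2.3, 0.0]
ft_force: [-0.3, 0.5, -4.4]
width: 27.8
grasp_force: 30.0
```

Emit:
servo_tool:
  plan:
    - [[1,-0.03,0.1,-0.1,0,0,0],[1,-0.02,0.25,0,0,0,0],[1,-0.02,0.25,0,0,0,0],[1,-0.02,0.25,0,0,0,0],[1,-0.02,0.25,0,0,0,0]]

```text
t: 12.58
ee_pos: [630.1, -69.9, 111.7]
orientation: [-2.141, -2.299, 0.0]
ft_force: [0.4, -0.9, -4.4]
width: 27.8
grasp_force: 30.0
```

Emit:
servo_tool:
  plan:
    - [[1,-0.018,0.25,0,0,0,0],[1,-0.015,0.2,0,0,0,0],[1,0,0,0,0,0,0],[1,0,0,0,0,0,0]]

```text
t: 12.92
ee_pos: [628.9, -52.1, 111.8]
orientation: [-2.139, -2.301, 0.0]
ft_force: [0.1, 1.1, -4.5]
width: 27.5
grasp_force: 30.0
```

Emit:
servo_tool:
  plan:
    - [[1,0.03,-0.42,0,0,0,0],[1,0.03,-0.42,0,0,0,0],[1,0.03,-0.42,0,0,0,0],[1,0.03,-0.42,0,0,0,0],[1,0.03,-0.42,0,0,0,0]]

```text
t: 13.33
ee_pos: [635.0, -138.1, 111.9]
orientation: [2.141, 2.299, 0.0]
ft_force: [0.3, -0.6, -3.3]
width: 27.5
grasp_force: 30.0
```

Emit:
servo_tool:
  plan:
    - [[1,0.03,-0.42,0,0,0,0],[1,0.03,-0.42,0,0,0,0],[1,0.03,-0.42,0,0,0,0],[1,0,0,0,0,0,0]]

```text
t: 13.67
ee_pos: [639.0, -191.0, 112.0]
orientation: [2.142, 2.296, 0.0]
ft_force: [1.0, 0.1, -4.4]
width: 27.7
grasp_force: 30.0
```

Emit:
servo_tool:
  plan:
    - [[1,-0.4,-0.03,0,0,0,0],[1,-0.4,-0.03,0,0,0,0],[1,-0.447,-0.03,0,0,0,0],[1,0,0,0,0,0,0],[1,0,0,0,0,0,0]]

```text
t: 14.08
ee_pos: [588.1, -191.0, 111.8]
orientation: [-2.141, -2.298, 0.0]
ft_force: [0.0, -0.4, -3.4]
width: 27.7
grasp_force: 30.0
```

Emit:
servo_tool:
  plan:
    - [[1,-0.02,0.3,0,0,0,0],[1,-0.02,0.3,0,0,0,0],[1,-0.02,0.3,0,0,0,0],[1,-0.02,0.3,0,0,0,0],[1,-0.02,0.3,0,0,0,0]]

```text
t: 14.5
ee_pos: [584.9, -129.1, 111.8]
orientation: [2.139, 2.301, 0.0]
ft_force: [0.9, 0.2, -4.2]
width: 27.8
grasp_force: 30.0
```

Emit:
servo_tool:
  plan:
    - [[1,-0.025,0.35,0,0,0,0],[1,-0.025,0.35,0,0,0,0],[1,-0.025,0.35,0,0,0,0],[1,-0.025,0.35,0,0,0,0],[1,-0.025,0.35,0,0,0,0]]

```text
t: 14.92
ee_pos: [579.5, -59.3, 111.9]
orientation: [-2.14, -2.3, 0.0]
ft_force: [0.3, -0.6, -3.5]
width: 28.0
grasp_force: 30.0
```

Emit:
servo_tool:
  plan:
    - [[1,-0.01,0.15,0,0,0,0],[1,0,0,0,0,0,0],[1,0,0,0,0,0,0]]

```text
t: 15.17
ee_pos: [579.4, -54.5, 111.9]
orientation: [2.139, 2.301, 0.0]
ft_force: [-0.5, -0.2, -3.8]
width: 27.7
grasp_force: 30.0
```

Emit:
servo_tool:
  plan:
    - [[1,0.03,-0.42,0,0,0,0],[1,0.03,-0.42,0,0,0,0],[1,0.03,-0.42,0,0,0,0],[1,0.03,-0.42,0,0,0,0],[1,0.03,-0.42,0,0,0,0]]

```text
t: 15.58
ee_pos: [585.3, -140.5, 111.8]
orientation: [2.141, 2.299, -0.0]
ft_force: [-0.4, 0.0, -3.6]
width: 27.9
grasp_force: 30.0
```

Emit:
servo_tool:
  plan:
    - [[1,0.03,-0.42,0,0,0,0],[1,0.03,-0.42,0,0,0,0],[1,0.03,-0.42,0,0,0,0],[1,0,0,0,0,0,0]]

```text
t: 15.92
ee_pos: [589.3, -192.9, 112.0]
orientation: [2.143, 2.295, 0.0]
ft_force: [0.4, 0.8, -2.7]
width: 27.9
grasp_force: 30.0
```

Emit:
servo_tool:
  plan:
    - [[1,-0.4,-0.03,0,0,0,0],[1,-0.4,-0.03,0,0,0,0],[1,-0.447,-0.03,0,0,0,0],[1,0,0,0,0,0,0],[1,0,0,0,0,0,0]]

```text
t: 16.33
ee_pos: [538.2, -193.0, 111.8]
orientation: [-2.141, -2.298, 0.0]
ft_force: [0.3, 0.3, -3.4]
width: 27.9
grasp_force: 30.0
```

Emit:
servo_tool:
  plan:
    - [[1,-0.02,0.3,0,0,0,0],[1,-0.02,0.3,0,0,0,0],[1,-0.02,0.3,0,0,0,0],[1,-0.02,0.3,0,0,0,0],[1,-0.02,0.3,0,0,0,0]]

```text
t: 16.75
ee_pos: [535.2, -131.2, 111.9]
orientation: [2.139, 2.3, 0.0]
ft_force: [0.2, -0.9, -3.5]
width: 27.8
grasp_force: 30.0
```

Emit:
servo_tool:
  plan:
    - [[1,-0.025,0.35,0,0,0,0],[1,-0.025,0.35,0,0,0,0],[1,-0.025,0.35,0,0,0,0],[1,-0.025,0.35,0,0,0,0],[1,-0.025,0.35,0,0,0,0]]

```text
t: 17.17
ee_pos: [529.7, -61.2, 111.7]
orientation: [-2.14, -2.3, 0.0]
ft_force: [-0.2, -0.6, -3.4]
width: 27.9
grasp_force: 30.0
```

Emit:
servo_tool:
  plan:
    - [[1,-0.008,0.12,0,0,0,0],[1,0,0,0,0,0,0],[1,0,0,0,0,0,0]]

```text
t: 17.42
ee_pos: [529.7, -57.6, 111.8]
orientation: [-2.139, -2.301, 0.0]
ft_force: [0.4, 0.5, -4.6]
width: 27.6
grasp_force: 30.0
```

Emit:
servo_tool:
  plan:
    - [[1,0.03,-0.42,0,0,0,0],[1,0.03,-0.42,0,0,0,0],[1,0.03,-0.42,0,0,0,0],[1,0.03,-0.42,0,0,0,0],[1,0.03,-0.42,0,0,0,0]]

```text
t: 17.83
ee_pos: [535.6, -143.5, 111.8]
orientation: [-2.141, -2.299, 0.0]
ft_force: [-0.0, -0.1, -2.6]
width: 28.0
grasp_force: 30.0
```

Emit:
servo_tool:
  plan:
    - [[1,0.03,-0.42,0,0,0,0],[1,0.03,-0.42,0,0,0,0],[1,0.03,-0.42,0,0,0,0],[1,0,0,0,0,0,0]]

```text
t: 18.17
ee_pos: [539.8, -195.8, 112.0]
orientation: [2.142, 2.295, 0.001]
ft_force: [0.3, -0.2, -3.5]
width: 28.1
grasp_force: 30.0
```

Emit:
servo_tool:
  plan:
    - [[1,-0.4,-0.03,0,0,0,0],[1,-0.4,-0.03,0,0,0,0],[1,-0.42,-0.03,0,0,0,0],[1,0,0,0,0,0,0],[1,0,0,0,0,0,0]]

```text
t: 18.58
ee_pos: [490.0, -196.1, 111.8]
orientation: [-2.142, -2.298, 0.0]
ft_force: [0.4, -0.1, -3.1]
width: 27.6
grasp_force: 30.0
```

Emit:
servo_tool:
  plan:
    - [[1,-0.025,0.3,0,0,0,0],[1,-0.025,0.3,0,0,0,0],[1,-0.02,0.3,0,0,0,0],[1,-0.02,0.3,0,0,0,0],[1,-0.02,0.3,0,0,0,0]]

```text
t: 19.0
ee_pos: [486.4, -134.6, 111.9]
orientation: [2.139, 2.3, 0.0]
ft_force: [0.1, -2.2, -3.1]
width: 27.7
grasp_force: 30.0
```

Emit:
servo_tool:
  plan:
    - [[1,-0.025,0.35,0,0,0,0],[1,-0.025,0.35,0,0,0,0],[1,-0.025,0.35,0,0,0,0],[1,-0.025,0.35,0,0,0,0],[1,-0.025,0.35,0,0,0,0]]

```text
t: 19.42
ee_pos: [481.0, -64.4, 111.9]
orientation: [2.139, 2.3, -0.0]
ft_force: [1.0, -2.2, -4.5]
width: 28.0
grasp_force: 30.0
```

Emit:
servo_tool:
  plan:
    - [[1,-0.008,0.12,0,0,0,0],[1,0,0,0,0,0,0],[1,0,0,0,0,0,0]]

```text
t: 19.67
ee_pos: [480.8, -60.7, 111.9]
orientation: [-2.139, -2.301, 0.0]
ft_force: [0.0, -0.9, -3.6]
width: 27.9
grasp_force: 30.0
```

Emit:
servo_tool:
  plan:
    - [[1,0.03,-0.42,0,0,0,0],[1,0.03,-0.42,0,0,0,0],[1,0.03,-0.42,0,0,0,0],[1,0.03,-0.42,0,0,0,0],[1,0.03,-0.42,0,0,0,0]]

```text
t: 20.08
ee_pos: [486.7, -146.6, 111.8]
orientation: [-2.141, -2.299, 0.0]
ft_force: [0.6, 0.3, -4.2]
width: 27.8
grasp_force: 30.0
```

Emit:
servo_tool:
  plan:
    - [[1,0.03,-0.42,0,0,0,0],[1,0.03,-0.42,0,0,0,0],[1,0.03,-0.42,0,0,0,0],[1,0.03,-0.42,0,0,0,0],[1,0,0,0,0,0,0]]

```text
t: 20.5
ee_pos: [492.2, -215.6, 112.0]
orientation: [2.142, 2.295, 0.001]
ft_force: [0.0, -0.4, -3.6]
width: 28.0
grasp_force: 30.0
```

```bash
python3 - <<'E'
from h import *
a=snap('top');b=snap('scene')
cv2.imwrite('pics/v5.png',cv2.resize(np.hstack([a[150:270,220:360],b[140:260,270:410]]),None,fx=2.8,fy=2.8,interpolation=cv2.INTER_CUBIC))
E
```

```text
(no output)
```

View pics/v5.png

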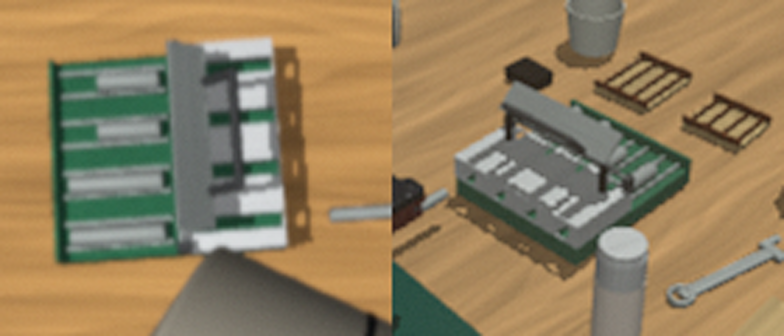

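Emit:
servo_tool:
  plan:
    - [[1,0.25,-0.75,0,0,0,0],[1,0.25,-0.75,0,0,0,0],[1,0.25,-0.75,0,0,0,0],[1,0,0,-0.3,0,0,0],[1,0,0,0,0,0,0]]

```text
t: 21.02
ee_pos: [521.1, -302.7, 98.3]
orientation: [-2.141, -2.297, 0.0]
ft_force: [-1.0, 1.2, -3.9]
width: 27.9
grasp_force: 30.0
```

Emit:
servo_tool:
  plan:
    - [[1,0,0,-0.2,0,0,0],[1,0,0,-0.05,0,0,0],[1,0,0,0,0,0,0],[1,0,0,0,0,0,0]]

```text
t: 21.35
ee_pos: [521.2, -301.3, 89.6]
orientation: [-2.139, -2.3, 0.0]
ft_force: [-0.4, 0.7, -4.2]
width: 27.9
grasp_force: 30.0
```

Emit:
servo_tool:
  plan:
    - [[1,0,0,-0.03,0,0,0],[0.3,0,0,0,0,0,0],[0.1,0,0,0,0,0,0],[0,0,0,0,0,0,0],[0,0,0,0,0,0,0]]

```text
t: 21.77
ee_pos: [521.8, -302.6, 88.9]
orientation: [2.14, 2.299, 0.0]
ft_force: [-0.0, 0.4, 0.4]
width: 43.6
grasp_force: 0.0
```

Emit:
servo_tool:
  plan:
    - [[0,0,0,0.4,0,0,0],[0,0,0,0.8,0,0,0],[0,0,0,0.8,0,0,0],[0,0,0,0.8,0,0,0],[0,0,0,0.8,0,0,0]]

```text
t: 22.18
ee_pos: [521.4, -302.4, 234.1]
orientation: [-2.141, -2.299, 0.0]
ft_force: [0.0, 0.5, -0.6]
width: 44.0
grasp_force: 0.0
```

```bash
python3 - <<'E'
from h import *
q=(np.array([(128,80),(128,130),(115.5,184),(116.5,237)],float)+.5)/2.8-.5+[220,150]
P=ray('top',q,42);print(P.round(1))
c,s=np.cos(.072),np.sin(.072);d=P[:,:2]-[548.7,18.5];print(np.c_[d@[c,s],d@[-s,c]].round(1))
o=readout.get_obs();print(o['ee_pos'],o['width'])
E
```

```text
[[614.6 116.3  42. ]
 [564.9 115.1  42. ]
 [512.2 126.1  42. ]
 [461.4 123.9  42. ]]
[[ 72.7  92.8]
 [ 23.1  95.2]
 [-28.6 109.9]
 [-79.5 111.4]]
[ 521.38861305 -302.40110791  234.11337474] 44.045693854119946
```

Emit:
servo_tool:
  plan:
    - [[0,0,0.3,0.8,0,0,0],[0,0,0.4,0.8,0,0,0],[0,0.2,0.9,0,0,0,0],[0,0.2,0.9,0,0,0,0],[0,0.2,0.9,0,0,0,0]]

```text
t: 22.6
ee_pos: [545.8, -165.5, 297.8]
orientation: [2.141, 2.296, 0.002]
ft_force: [-0.6, -0.3, -0.4]
width: 43.8
grasp_force: 0.0
```

Emit:
servo_tool:
  plan:
    - [[0,0.25,0.9,0,0,0,0],[0,0.25,0.9,0,0,0,0],[0,0.25,0.9,0,0,0,0],[0,0.25,0.9,0,0,0,0],[0,0.25,0.9,0,0,0,0]]

```text
t: 23.02
ee_pos: [595.8, 15.3, 296.9]
orientation: [2.14, 2.299, 0.0]
ft_force: [0.5, -0.4, -0.3]
width: 44.0
grasp_force: 0.0
```

Emit:
servo_tool:
  plan:
    - [[0,0.25,0.9,0,0,0,0],[0,0.25,0.9,0,0,0,0],[0,0.03,0.7,0,0,0,0],[0,0,0,0,0,0,0],[0,0,0,0,0,0,0]]

```text
t: 23.43
ee_pos: [616.6, 114.8, 296.5]
orientation: [2.137, 2.303, -0.0]
ft_force: [-0.4, 0.1, -0.4]
width: 43.8
grasp_force: 0.0
```

Emit:
servo_tool:
  plan:
    - [[0,0,0,-0.9,0,0,0],[0,0,0,-0.9,0,0,0],[0,0,0,-0.9,0,0,0],[0,0,0,-0.9,0,0,0],[0,0,0,0,0,0,0]]

```text
t: 23.85
ee_pos: [612.6, 111.2, 146.0]
orientation: [-2.137, -2.293, 0.015]
ft_force: [-1.3, -0.5, 0.3]
width: 43.9
grasp_force: 0.0
```

Emit:
servo_tool:
  plan:
    - [[0,0,0,-0.5,0,0,0],[0,0,0,-0.3,0,0,0],[0,0,0,-0.2,0,0,0],[0,0,0,0,0,0,0],[0,0,0,0,0,0,0]]

```text
t: 24.27
ee_pos: [617.1, 113.3, 113.5]
orientation: [2.141, 2.299, 0.001]
ft_force: [0.3, 0.8, 0.1]
width: 43.3
grasp_force: 0.0
```

Emit:
servo_tool:
  plan:
    - [[1,0,0,0,0,0,0],[1,0,0,0,0,0,0],[1,0,0,0,0,0,0],[1,0,0,0,0,0,0],[1,0,0,0,0,0,0]]

```text
t: 24.68
ee_pos: [617.0, 113.6, 113.2]
orientation: [2.14, 2.299, 0.001]
ft_force: [-0.6, 0.9, 4.2]
width: 19.5
grasp_force: 30.0
```

```bash
python3 - <<'E'
from h import *
a=cv2.imread('pics/top0.png')
def z2(p): return (np.array(p,float)+.5)/4.4-.5+[160,155]
h=cv2.cvtColor(a,cv2.COLOR_BGR2HSV)
# plywood yellow region = light parts between the dark edges
for n,(y0,y1,x0,x1) in dict(short=(170,212,170,212),long=(220,265,165,218)).items():
    sub=a[y0:y1,x0:x1].astype(int);v=sub.sum(2)
    m=(v<230).astype(np.uint8)
    cs=cv2.findContours(m,0,1)[0]
    pts=np.argwhere(m)[:,::-1].astype(float)+[x0,y0]
    # end stops: dark columns; fit left/right clusters
    mx=pts[:,0].mean();
    # keep columns heavy
    col=m.sum(0);print(n,col)
    for side in(0,1):
        idx=[i for i in range(m.shape[1]) if col[i]>=9 and ((i+x0<mx)==(side==0))]
        p=pts[np.isin(pts[:,0]-x0,idx)]
        W=ray('top',p,16)
        lo,hi=W[:,0].min(),W[:,0].max();
        k=np.polyfit(W[:,0],W[:,1],1)
        print(side,W.mean(0).round(1),lo.round(1),hi.round(1),'yaw',np.arctan(k[0]).round(3))
E
```

```text
short [ 0  0  0  0  0  0  1 29 31 30 10  4  4  4  2  1  1  0  0  0  0  0  0  2
  0  1  0  0  0  0  1  2  3 10 30 31 31 24  5  0  0  0]
0 [582.3 367.2  16. ] 539.3 625.7 yaw 0.074
1 [589.4 289.8  16. ] 544.9 634.0 yaw 0.079
long [ 0  0  0  0  0  0 17 33 32 21  6  1  1  1  1  1  1  0  1  0  0  0  0  0
  0  0  0  0  0  0  0  1  0  0  1  2  2  0  0  1  0  0  1  4 20 31 32 32
 21  2  0  0  0]
0 [436.1 374.2  16. ] 392.3 480.3 yaw 0.097
1 [446.2 266.6  16. ] 403.9 488.9 yaw 0.085
```

Emit:
servo_tool:
  plan:
    - [[1,0,0,0.4,0,0,0],[1,0,0,0.8,0,0,0],[1,0,0,0.8,0,0,0],[1,0,0,0.5,0,0,0],[1,0,0,0,0,0,0]]

```text
t: 25.1
ee_pos: [619.0, 114.0, 217.2]
orientation: [2.137, 2.296, 0.009]
ft_force: [0.3, -0.4, -1.5]
width: 19.2
grasp_force: 30.0
```

Emit:
servo_tool:
  plan:
    - [[1,-0.03,0.9,0,0,0,0.15],[1,-0.03,0.9,0,0,0,0],[1,-0.03,0.9,0,0,0,0],[1,-0.03,0.9,0,0,0,0],[1,-0.03,0.9,0,0,0,0]]

```text
t: 25.52
ee_pos: [609.8, 294.8, 210.8]
orientation: [-2.125, -2.313, 0.003]
ft_force: [0.4, 0.6, -1.9]
width: 19.3
grasp_force: 30.0
```

Emit:
servo_tool:
  plan:
    - [[1,0,0.87,0,0,0,0],[1,0,0,-0.7,0,0,0],[1,0,0,-0.7,0,0,0],[1,0,0,-0.7,0,0,0],[1,0,0,0,0,0,0]]

```text
t: 25.93
ee_pos: [606.6, 326.7, 121.0]
orientation: [-2.122, -2.311, 0.018]
ft_force: [-2.1, -0.9, -2.0]
width: 19.5
grasp_force: 30.0
```

Emit:
servo_tool:
  plan:
    - [[1,0,0,0,0,0,0],[1,0,0,0,0,0,0]]

```text
t: 26.1
ee_pos: [611.1, 328.3, 128.9]
orientation: [2.126, 2.313, 0.0]
ft_force: [-0.3, -0.6, -0.9]
width: 19.4
grasp_force: 30.0
```

Emit:
servo_tool:
  plan:
    - [[1,0,0,-0.4,0,0,0],[1,0,0,-0.25,0,0,0],[1,0,0,-0.15,0,0,0],[1,0,0,0,0,0,0],[1,0,0,0,0,0,0]]

```text
t: 26.52
ee_pos: [611.3, 328.3, 96.7]
orientation: [2.125, 2.313, 0.001]
ft_force: [0.9, -0.5, -1.6]
width: 19.0
grasp_force: 30.0
```

Emit:
servo_tool:
  plan:
    - [[1,0,0,-0.03,0,0,0],[1,0,0,0,0,0,0],[0.3,0,0,0,0,0,0],[0.1,0,0,0,0,0,0],[0,0,0,0,0,0,0]]

```text
t: 26.93
ee_pos: [610.2, 328.2, 95.3]
orientation: [-2.125, -2.313, 0.002]
ft_force: [0.9, -0.8, -1.0]
width: 36.0
grasp_force: 0.0
```

Emit:
servo_tool:
  plan:
    - [[0,0,0,0.4,0,0,0],[0,0,0,0.8,0,0,0],[0,0,0,0.8,0,0,0],[0,0,0,0.8,0,0,0],[0,0,0,0,0,0,0]]

```text
t: 27.35
ee_pos: [613.6, 330.0, 215.8]
orientation: [2.123, 2.311, 0.016]
ft_force: [1.1, 1.1, 0.6]
width: 44.1
grasp_force: 0.0
```

Emit:
servo_tool:
  plan:
    - [[0,-0.25,-0.9,0,0,0,-0.15],[0,-0.25,-0.9,0,0,0,0],[0,-0.25,-0.9,0,0,0,0],[0,-0.25,-0.9,0,0,0,0],[0,-0.1,-0.9,0,0,0,0]]

```text
t: 27.77
ee_pos: [565.0, 147.0, 208.0]
orientation: [-2.139, -2.3, 0.001]
ft_force: [-0.2, 0.1, -0.3]
width: 44.1
grasp_force: 0.0
```

Emit:
servo_tool:
  plan:
    - [[0,0,-0.85,0,0,0,0],[0,0,0,0,0,0,0],[0,0,0,0,0,0,0]]

```text
t: 28.02
ee_pos: [566.8, 112.9, 208.2]
orientation: [2.144, 2.296, 0.001]
ft_force: [0.6, 0.1, -0.3]
width: 44.1
grasp_force: 0.0
```

```bash
python3 - <<'E'
from h import *
a=snap('top');b=snap('scene');cv2.imwrite('pics/a6.png',a);cv2.imwrite('pics/b6.png',b)
o=readout.get_obs();print(o['ee_pos'])
w=np.hstack([a[150:270,160:300],b[150:270,300:440]])
cv2.imwrite('pics/v6.png',cv2.resize(w,None,fx=2.8,fy=2.8,interpolation=cv2.INTER_CUBIC))
E
```

```text
[567.05461682 114.83459221 208.01089562]
```

View pics/v6.png

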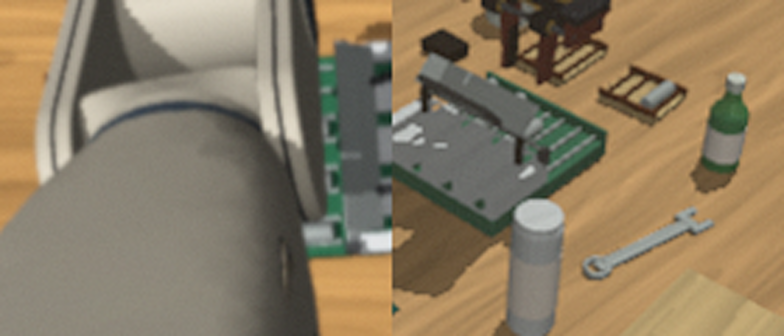

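Emit:
servo_tool:
  plan:
    - [[0,0,0,-0.6,0,0,0],[0,0,0,-0.6,0,0,0],[0,0,0,-0.6,0,0,0],[0,0,0,-0.3,0,0,0],[0,0,0,0,0,0,0]]

```text
t: 28.53
ee_pos: [565.2, 115.3, 120.9]
orientation: [-2.137, -2.299, 0.006]
ft_force: [-0.7, 0.5, 0.7]
width: 44.2
grasp_force: 0.0
```

Emit:
servo_tool:
  plan:
    - [[0,0,0,-0.28,0,0,0],[0,0,0,0,0,0,0],[0,0,0,0,0,0,0]]

```text
t: 28.78
ee_pos: [567.1, 114.7, 112.6]
orientation: [2.14, 2.3, 0.001]
ft_force: [0.0, -0.2, -0.7]
width: 44.1
grasp_force: 0.0
```

Emit:
servo_tool:
  plan:
    - [[1,0,0,0,0,0,0],[1,0,0,0,0,0,0],[1,0,0,0,0,0,0],[1,0,0,0,0,0,0],[1,0,0,0,0,0,0]]

```text
t: 29.2
ee_pos: [567.1, 114.3, 112.8]
orientation: [2.14, 2.299, 0.001]
ft_force: [-0.9, -0.4, 3.1]
width: 19.2
grasp_force: 30.0
```

Emit:
servo_tool:
  plan:
    - [[1,0,0,0.4,0,0,0],[1,0,0,0.8,0,0,0],[1,0,0,0.8,0,0,0],[1,0,0,0.3,0,0,0],[1,-0.02,0.7,0,0,0,0.15]]

```text
t: 29.62
ee_pos: [567.7, 140.0, 207.5]
orientation: [2.126, 2.307, 0.006]
ft_force: [0.5, 0.0, -0.2]
width: 19.4
grasp_force: 30.0
```

Emit:
servo_tool:
  plan:
    - [[1,-0.03,0.9,0,0,0,0],[1,-0.03,0.9,0,0,0,0],[1,-0.03,0.9,0,0,0,0],[1,-0.03,0.9,0,0,0,0],[1,0,0.98,0,0,0,0]]

```text
t: 30.03
ee_pos: [560.4, 326.6, 203.5]
orientation: [-2.126, -2.313, 0.002]
ft_force: [0.4, -0.2, -1.5]
width: 19.3
grasp_force: 30.0
```

Emit:
servo_tool:
  plan:
    - [[1,0,0,-0.6,0,0,0],[1,0,0,-0.6,0,0,0],[1,0,0,-0.6,0,0,0],[1,0,0,0,0,0,0],[1,0,0,0,0,0,0]]

```text
t: 30.45
ee_pos: [560.1, 325.0, 130.6]
orientation: [-2.125, -2.313, 0.006]
ft_force: [0.0, -0.0, -0.5]
width: 19.3
grasp_force: 30.0
```

Emit:
servo_tool:
  plan:
    - [[1,0.02,0.03,-0.4,0,0,0],[1,0,0,-0.3,0,0,0],[1,0,0,-0.17,0,0,0],[1,0,0,0,0,0,0],[1,0,0,0,0,0,0]]

```text
t: 30.87
ee_pos: [562.0, 326.6, 97.2]
orientation: [-2.126, -2.313, 0.001]
ft_force: [-0.1, 0.4, -0.9]
width: 19.2
grasp_force: 30.0
```

Emit:
servo_tool:
  plan:
    - [[1,0,0,0,0,0,0],[1,0,0,0,0,0,0]]

```text
t: 31.03
ee_pos: [562.1, 326.8, 97.9]
orientation: [2.125, 2.313, 0.001]
ft_force: [-0.1, 0.1, -1.8]
width: 19.2
grasp_force: 30.0
```

Emit:
servo_tool:
  plan:
    - [[1,0,0,-0.06,0,0,0],[1,0,0,0,0,0,0],[0.3,0,0,0,0,0,0],[0.1,0,0,0,0,0,0],[0,0,0,0,0,0,0]]

```text
t: 31.45
ee_pos: [562.0, 326.8, 95.2]
orientation: [2.125, 2.314, 0.0]
ft_force: [0.1, -0.0, -0.3]
width: 35.4
grasp_force: 0.0
```

Emit:
servo_tool:
  plan:
    - [[0,0,0,0.4,0,0,0],[0,0,0,0.8,0,0,0],[0,0,0,0.8,0,0,0],[0,0,0,0.6,0,0,0],[0,0,0,0,0,0,0]]

```text
t: 31.87
ee_pos: [564.4, 328.1, 204.7]
orientation: [2.123, 2.311, 0.013]
ft_force: [0.4, 1.2, 1.0]
width: 43.8
grasp_force: 0.0
```

Emit:
servo_tool:
  plan:
    - [[0,-0.25,-0.9,0,0,0,-0.15],[0,-0.25,-0.9,0,0,0,0],[0,-0.25,-0.9,0,0,0,0],[0,-0.25,-0.9,0,0,0,0],[0,-0.18,-0.9,0,0,0,0]]

```text
t: 32.28
ee_pos: [513.2, 145.2, 198.5]
orientation: [-2.139, -2.3, 0.002]
ft_force: [1.0, 0.0, -0.9]
width: 44.3
grasp_force: 0.0
```

Emit:
servo_tool:
  plan:
    - [[0,0,-0.53,0,0,0,0],[0,0,0,0,0,0,0],[0,0,0,0,0,0,0]]

```text
t: 32.53
ee_pos: [514.7, 124.7, 198.8]
orientation: [-2.143, -2.297, 0.0]
ft_force: [0.6, -0.1, -0.6]
width: 44.3
grasp_force: 0.0
```

Emit:
servo_tool:
  plan:
    - [[0,0,0,-0.6,0,0,0],[0,0,0,-0.6,0,0,0],[0,0,0,-0.5,0,0,0],[0,0,0,-0.2,0,0,0],[0,0,0,0,0,0,0]]

```text
t: 32.95
ee_pos: [513.8, 126.4, 121.1]
orientation: [-2.138, -2.299, 0.005]
ft_force: [-0.0, 0.9, -0.3]
width: 43.8
grasp_force: 0.0
```

Emit:
servo_tool:
  plan:
    - [[0,0,0,-0.25,0,0,0],[0,0,0,0,0,0,0],[0,0,0,0,0,0,0]]

```text
t: 33.2
ee_pos: [515.0, 125.9, 113.3]
orientation: [2.14, 2.3, 0.001]
ft_force: [-0.0, -0.4, -0.4]
width: 43.7
grasp_force: 0.0
```

Emit:
servo_tool:
  plan:
    - [[1,0,0,0,0,0,0],[1,0,0,0,0,0,0],[1,0,0,0,0,0,0],[1,0,0,0,0,0,0],[1,0,0,0,0,0,0]]

```text
t: 33.62
ee_pos: [515.0, 125.5, 113.5]
orientation: [2.14, 2.299, 0.001]
ft_force: [0.1, 0.7, 2.4]
width: 19.7
grasp_force: 30.0
```

Emit:
servo_tool:
  plan:
    - [[1,0,0,0.4,0,0,0],[1,0,0,0.8,0,0,0],[1,0,0,0.8,0,0,0],[1,0,0,0.3,0,0,0],[1,-0.1,0.5,0,0,0,0.2]]

```text
t: 34.03
ee_pos: [512.8, 144.3, 208.4]
orientation: [2.12, 2.313, 0.007]
ft_force: [0.1, -0.1, -2.1]
width: 19.5
grasp_force: 30.0
```

Emit:
servo_tool:
  plan:
    - [[1,-0.2,0.85,0,0,0,0],[1,-0.2,0.9,0,0,0,0],[1,-0.24,0.9,0,0,0,0],[1,-0.24,0.9,0,0,0,0],[1,-0.24,0.86,0,0,0,0]]

```text
t: 34.45
ee_pos: [465.1, 323.4, 205.0]
orientation: [-2.121, -2.318, 0.0]
ft_force: [0.8, 0.3, -2.0]
width: 19.2
grasp_force: 30.0
```

Emit:
servo_tool:
  plan:
    - [[1,0,0,-0.6,0,0,0],[1,0,0,-0.6,0,0,0],[1,0,0,-0.6,0,0,0],[1,0,0,0,0,0,0],[1,0,0,0,0,0,0]]

```text
t: 34.87
ee_pos: [465.1, 321.4, 132.0]
orientation: [-2.12, -2.318, 0.005]
ft_force: [-0.3, -0.3, -0.9]
width: 19.3
grasp_force: 30.0
```

Emit:
servo_tool:
  plan:
    - [[1,0,0,-0.4,0,0,0],[1,0,0,-0.3,0,0,0],[1,0,0,-0.2,0,0,0],[1,0,0,0,0,0,0],[1,0,0,0,0,0,0]]

```text
t: 35.28
ee_pos: [466.2, 321.9, 97.3]
orientation: [-2.121, -2.318, 0.0]
ft_force: [-0.6, 0.9, -2.1]
width: 19.3
grasp_force: 30.0
```

Emit:
servo_tool:
  plan:
    - [[1,0,0,0,0,0,0],[1,0,0,0,0,0,0]]

```text
t: 35.45
ee_pos: [466.1, 322.0, 97.6]
orientation: [2.12, 2.318, 0.001]
ft_force: [-0.5, 0.6, -1.8]
width: 19.2
grasp_force: 30.0
```

Emit:
servo_tool:
  plan:
    - [[1,0,0,-0.05,0,0,0],[1,0,0,0,0,0,0],[0.3,0,0,0,0,0,0],[0.1,0,0,0,0,0,0],[0,0,0,0,0,0,0]]

```text
t: 35.87
ee_pos: [465.9, 321.9, 95.1]
orientation: [-2.12, -2.318, 0.0]
ft_force: [0.5, -0.1, -0.7]
width: 36.3
grasp_force: 0.0
```

Emit:
servo_tool:
  plan:
    - [[0,0,0,0.4,0,0,0],[0,0,0,0.8,0,0,0],[0,0,0,0.8,0,0,0],[0,0,0,0.6,0,0,0],[0,0,0,0,0,0,0]]

```text
t: 36.28
ee_pos: [467.9, 323.3, 203.8]
orientation: [2.119, 2.317, 0.012]
ft_force: [-0.3, 1.0, -0.2]
width: 44.3
grasp_force: 0.0
```

Emit:
servo_tool:
  plan:
    - [[0,0,-0.9,0,0,0,-0.2],[0,0,-0.9,0,0,0,0],[0,0,-0.9,0,0,0,0],[0,0,-0.9,0,0,0,0],[0,-0.04,-0.9,0,0,0,0]]

```text
t: 36.7
ee_pos: [463.8, 140.4, 198.5]
orientation: [-2.14, -2.3, 0.001]
ft_force: [0.3, -1.0, 0.3]
width: 44.1
grasp_force: 0.0
```

Emit:
servo_tool:
  plan:
    - [[0,0,-0.47,0,0,0,0],[0,0,0,0,0,0,0],[0,0,0,0,0,0,0]]

```text
t: 36.95
ee_pos: [464.2, 122.5, 198.7]
orientation: [-2.143, -2.296, 0.001]
ft_force: [-0.5, -0.8, -0.1]
width: 43.8
grasp_force: 0.0
```

```bash
python3 - <<'E'
from h import *
a=snap('top');b=snap('scene');cv2.imwrite('pics/a7.png',a);cv2.imwrite('pics/b7.png',b)
print(readout.get_obs()['ee_pos'])
w=np.hstack([a[150:270,160:300],b[140:230,340:445].repeat(1,0)[:, :].copy() if False else cv2.resize(b[145:205,340:410],(140,120),interpolation=cv2.INTER_CUBIC)])
cv2.imwrite('pics/v7.png',cv2.resize(w,None,fx=2.8,fy=2.8,interpolation=cv2.INTER_CUBIC))
E
```

```text
[464.54201576 123.83439506 198.83403869]
```

View pics/v7.png

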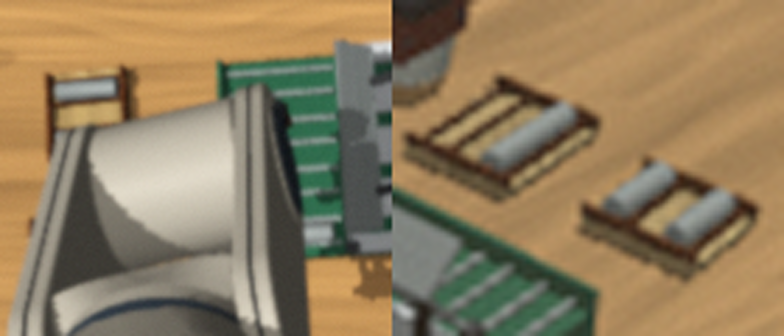

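Emit:
servo_tool:
  plan:
    - [[0,0,0,-0.6,0,0,0],[0,0,0,-0.6,0,0,0],[0,0,0,-0.5,0,0,0],[0,0,0,-0.2,0,0,0],[0,0,0,0,0,0,0]]

```text
t: 37.47
ee_pos: [463.4, 124.0, 121.3]
orientation: [-2.137, -2.3, 0.005]
ft_force: [-0.1, -0.5, -0.0]
width: 43.9
grasp_force: 0.0
```

Emit:
servo_tool:
  plan:
    - [[0,0,0,-0.25,0,0,0],[0,0,0,0,0,0,0],[0,0,0,0,0,0,0]]

```text
t: 37.72
ee_pos: [464.6, 123.4, 113.3]
orientation: [2.14, 2.3, 0.001]
ft_force: [0.5, -0.3, 0.4]
width: 43.9
grasp_force: 0.0
```

Emit:
servo_tool:
  plan:
    - [[1,0,0,0,0,0,0],[1,0,0,0,0,0,0],[1,0,0,0,0,0,0],[1,0,0,0,0,0,0],[1,0,0,0,0,0,0]]

```text
t: 38.13
ee_pos: [464.9, 123.2, 113.5]
orientation: [2.14, 2.299, 0.002]
ft_force: [1.4, -0.1, 2.3]
width: 19.3
grasp_force: 30.0
```

Emit:
servo_tool:
  plan:
    - [[1,0,0,0.4,0,0,0],[1,0,0,0.8,0,0,0],[1,0,0,0.8,0,0,0],[1,0,0,0.3,0,0,0],[1,-0.1,0.5,0,0,0,0.2]]

```text
t: 38.55
ee_pos: [462.0, 142.0, 208.0]
orientation: [2.121, 2.313, 0.006]
ft_force: [0.8, -0.2, -2.2]
width: 19.4
grasp_force: 30.0
```

Emit:
servo_tool:
  plan:
    - [[1,-0.2,0.85,0,0,0,0],[1,-0.2,0.9,0,0,0,0],[1,-0.24,0.9,0,0,0,0],[1,-0.24,0.9,0,0,0,0],[1,-0.24,0.82,0,0,0,0]]

```text
t: 38.97
ee_pos: [414.6, 319.5, 204.9]
orientation: [-2.12, -2.318, 0.001]
ft_force: [0.8, 0.3, -3.1]
width: 19.5
grasp_force: 30.0
```

Emit:
servo_tool:
  plan:
    - [[1,0,0,-0.6,0,0,0],[1,0,0,-0.6,0,0,0],[1,0,0,-0.6,0,0,0],[1,0,0,0,0,0,0],[1,0,0,0,0,0,0]]

```text
t: 39.38
ee_pos: [414.6, 317.3, 132.0]
orientation: [-2.12, -2.318, 0.006]
ft_force: [0.2, 0.2, -1.7]
width: 19.2
grasp_force: 30.0
```

Emit:
servo_tool:
  plan:
    - [[1,0,0,-0.4,0,0,0],[1,0,0,-0.3,0,0,0],[1,0,0,-0.2,0,0,0],[1,0,0,0,0,0,0],[1,0,0,0,0,0,0]]

```text
t: 39.8
ee_pos: [415.8, 317.9, 97.3]
orientation: [2.121, 2.318, -0.0]
ft_force: [0.6, 0.6, -2.2]
width: 19.1
grasp_force: 30.0
```

Emit:
servo_tool:
  plan:
    - [[1,0,0,0,0,0,0],[1,0,0,0,0,0,0]]

```text
t: 39.97
ee_pos: [415.7, 318.0, 97.6]
orientation: [2.12, 2.318, 0.001]
ft_force: [-0.3, 0.2, -2.7]
width: 19.3
grasp_force: 30.0
```

Release, lift, and retreat high over to the side for a final look.

Emit:
servo_tool:
  plan:
    - [[1,0.015,0,-0.05,0,0,0],[1,0,0,0,0,0,0],[0.3,0,0,0,0,0,0],[0.1,0,0,0,0,0,0],[0,0,0,0,0,0,0]]

```text
t: 40.38
ee_pos: [416.1, 318.0, 95.1]
orientation: [-2.12, -2.318, 0.0]
ft_force: [-0.4, -0.6, -0.2]
width: 35.7
grasp_force: 0.0
```

Emit:
servo_tool:
  plan:
    - [[0,0,0,0.4,0,0,0],[0,0,0,0.8,0,0,0],[0,0,0,0.8,0,0,0],[0,0,0,0.9,0,0,0],[0,0,0,0.9,0,0,0]]

```text
t: 40.8
ee_pos: [415.6, 317.6, 248.3]
orientation: [-2.12, -2.318, 0.002]
ft_force: [0.2, 0.2, 0.1]
width: 43.8
grasp_force: 0.0
```

Emit:
servo_tool:
  plan:
    - [[0,0,-0.9,0.5,0,0,0],[0,0,-0.9,0.3,0,0,0],[0,0,-0.9,0,0,0,0],[0,0,-0.9,0,0,0,0],[0,0,-0.9,0,0,0,0]]

```text
t: 41.22
ee_pos: [415.7, 136.5, 279.5]
orientation: [2.119, 2.319, 0.001]
ft_force: [1.2, -0.4, 0.4]
width: 44.0
grasp_force: 0.0
```

Emit:
servo_tool:
  plan:
    - [[0,0,-0.9,0,0,0,0],[0,0,-0.9,0,0,0,0],[0,0,-0.9,0,0,0,0],[0,0,0,0,0,0,0],[0,0,0,0,0,0,0]]

```text
t: 41.63
ee_pos: [416.0, 28.4, 279.1]
orientation: [-2.125, -2.313, -0.0]
ft_force: [-0.6, 0.8, -0.2]
width: 43.7
grasp_force: 0.0
```

```bash
python3 - <<'E'
from h import *
a=snap('top');b=snap('scene')
print(readout.get_obs()['ee_pos'])
w=np.vstack([a[150:290,160:490],b[140:280,150:480]])
cv2.imwrite('pics/v8.png',cv2.resize(w,None,fx=2.1,fy=2.1,interpolation=cv2.INTER_CUBIC))
E
```

```text
[416.14890049  30.21238758 279.0736485 ]
```

View pics/v8.png

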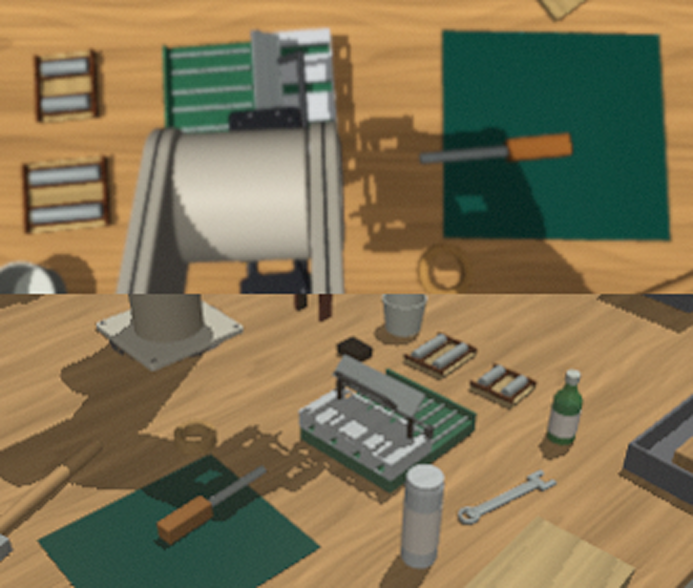

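The picture shows all four pins lying in their matching racks: short at about (62,67) and (62,104), long at about (65,175) and (65,214). The flap is open, the drift is on the mat with its handle at (540,147), and the bystanders are where they were.

```bash
python3 -c "
from h import *
print(close_job())"
```

```text
the job is handed in; nothing more can be done
None
```

The job is handed in at about 42 s on the robot's clock: the last picture shows the flap open, all four pins seated in the racks for their lengths, the drift back on the mat and the bystanders in place; the hand-in gave no verdict.

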